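# Check the kitchen timer's zero mark under a reading lens

## Robot

A 7-joint arm with a two-finger parallel gripper is mounted at the origin on a cart in front of the work surface, level with it; the furniture and walls round the work are solid. World frame = base frame: x ahead of the robot, y to its left, z up, the work surface at z = 0. Lengths are in m, angles in rad, forces in N, time in s.
With the tool pointing down it reaches from about 0.4 to 0.875 m from the base axis. Payload 19.3 kg.
Tool frame: the origin (TCP) lies midway between the tips of the shut fingers; the grasp point (between the pads) lies 19 mm behind it; z points along the fingers, y is the line along which they close (so a half turn about z gives the same grasp; the last joint's range is limited). The gripper opens to 85 mm and grips with 20 to 120 N. Pads are 22 mm wide; open, the fingers measure 114 mm over their backs; the gripper's body (76 mm by 85 mm) begins 54 mm behind the grasp point. The pads swing forward as they close: fully open they stand 13 mm farther back than shut.
Start: joints at [-1.231, 0.521, -0.036, 1.599, 0.021, 1.021, -0.113], TCP at [0.249, 0.573, 0.231] pointing down, gripper open.
Joint ranges: [-2.91, 2.91], [-0.3, 2.13], [-1.5, 1.42], [0.17, 2.43], [-1.26, 4.41], [0.16, 1.93], [-2.52, 2.52]. Speed limits (rad/s): [1.89, 1.89, 2.39, 2.39, 3.01, 3.01, 3.01].

## Interface

Orientations are given as [roll, pitch, yaw] about the fixed x, y, z axes, in that order (R = Rz(yaw) Ry(pitch) Rx(roll)).
In Python, from workcell import bot gives the robot as it stands.
- The arm moves only by the tool move_arm, never from a script. Its argument "series" is a list of rows, each a list of 3 entries, a list of its own where there are three numbers: the shift along the tool's x, y, z in cm, then the turn, a rotation vector about the tool's x, y, z in rad, then the opening in per cent of the stroke, from 0 (shut) to 100 (fully open). A call has 1 to 20 rows; each row is the pose to reach, as a shift and turn from the pose commanded when the call began, along the tool's axes at that moment; what a row does not reach only later rows make up. A row lasts 1/12 s, in which the tool goes at most 41.7 mm and 7.16 degrees, less where a joint would pass 70% of its speed; a pose out of reach is approached as far as the arm can. A call with a gripper value outside its range is refused whole. The fingers move at their own pace and stop on an object; "squeeze" is the grip in N (left out, the last holds). Time passes only in rows, so rows that repeat a pose let the fingers close. It gives the time, the measured TCP pose, the force, the opening and the grip force at its end, in the units of the state.
- bot.observe(): the state, without advancing time (a new reading comes with each control period).
- bot.grab_frame(name): name is "side" or "top" or "wrist"; returns (picture, depth): 480x640x3 uint8, red, green, blue; 480x640 float32, m along the optical axis (not along the pixel's ray), 0 where there is no reading.
- bot.camera_params(name): a dict with "fovy" (degrees; the focal length in pixels is half the picture's height over the tangent of half this angle, whatever the lens; pixels are square), "cx", "cy" (the principal point, pixels), "R" (3x3) and "t" (3): a world point X has camera coordinates R X + t; the wrist camera has in their place "tool_from_camera" (4x4, takes a point from camera to tool coordinates, whose origin is the TCP and whose axes are the flange's). Camera axes: x right, y down, z forward; pixel columns grow to the right and rows downward; lengths in m; the calibration is good to about 2 mm. A picture is of the moment at which its call begins: read the wrist's pose just before it. camera_params takes no time and is no camera call.
- bot.job_done(): hands the job in; it is judged then, once.
Trained networks look in the newest picture that a camera, given by its name, has taken for a name from the list of things; names that differ only in an ending like _2 or _b are one class to them, and where a whole thing is asked for, a point or a joint stands for the part that bears it (a point fixed in the world has none). Each returns a list of dicts, best first, with "conf" (0 to 1); they miss things now and then, are a little off and sometimes report something else, mostly with a low value. They report only what shows in the picture. A call takes as long as a camera call. They do not tell look-alikes from the thing itself.
- bot.find_in(camera, thing): "bbox" ([left, top, right, bottom] in pixels, round what is visible of it).
- bot.trace(camera, thing): "mask" (480x640 bool, what is visible of it) and "bbox" ([left, top, right, bottom] in pixels, round what is visible of it).
The state is a dict: "clock": time; "qpos": joint angles; "qd": joint speeds; "joint_efforts": joint torques, N m; "position": TCP position; "tool_rot": TCP orientation; "force": force on the tool from outside, world axes, zero at the start; "moment": the same for the moment, N m; "grip_width": finger opening in m; "finger_force": force on a finger pad.
Only numpy, scipy, OpenCV 4.12 (cv2) and the standard library are available. Lean on these libraries where they do the work, as an engineer would, in place of code of your own. Each camera call takes 0.05 s, during which the arm holds its last target. There are 200 camera calls.

## Task

Check the zero of the kitchen timer on the counter: first turn its dial fully clockwise (seen from above) against its stop. Then pick up the reading lens by its handle and hold it level and centred over the dial, with the lens at the height marked by the crossbar of the height gauge behind. Finish while still holding it there, motionless and touching neither timer nor gauge; leave the gauge's crossbar and the other things on the counter as they are.

Things in the scene. Friction and masses are not known exactly. Their poses are not given: they have to be found in the camera images.
- timer: Wind-up kitchen timer, its foot stuck fast to the counter (it cannot slide or turn). Origin under its middle, on the counter; z is up and is the dial's axis. White round foot 58 mm in diameter, up to 18 mm high; black ribbed round dial 52 mm in diameter from 18 to 31 mm; on the dial a bar grip 30 mm long, 6 mm wide, from 31 to 40 mm. The ribbed dial can be gripped across its diameter at any angle, or the bar across its width.
- timer_dial (a joint): Angle of the timer's dial in rad: 0 at the stop (turned fully clockwise seen from above), larger when turned anticlockwise. At the start it stands 0.6 to 1.35 rad from the stop. It turns easily (about 0.02 N m) and stays where it is left. The bar grip lies along the timer's x axis when the joint is 0.
- loupe: Reading lens, loose, 100 to 155 g, lying flat: round steel rim with a clear lens, straight black handle. Origin under its balance point, on the underside; x points from handle to lens, z up. Handle: parallel sides, 14 mm wide (y), 18 mm high (z 0 to 18 mm), from x = -69 to +20 mm; grip it across its width at the origin, where it balances. Rim: 68 mm outside diameter, z 0 to 12 mm, centred at x = +75 mm.
- lens_centre (a point): Middle of the lens: in the reading lens' frame at x = 75 mm, y = 0, z = 6 mm.
- gauge: Height gauge, fixed at the back of the counter: round dark foot 60 mm in diameter, upright steel post 231 mm high. Origin under the foot, z up. A white collar (24 mm diameter, 18 mm high) sits stiffly on the post, each time at another height, and carries a level white crossbar, 88 mm long from side to side (y), 6 mm thick; its black clamp screw sticks out 23 mm toward the robot.
- gauge_mark (a point): Middle of the gauge's crossbar, on the post's axis, at half the crossbar's thickness. Its height is the focal height: the middle of the lens belongs at this height. 125 to 185 mm above the counter.
- creamer: Bystander, loose: small white creamer tub, 41 mm in diameter, 27 mm high. Origin under its middle.
- matchbox: Bystander, loose: matchbox lying flat, 35 x 52 x 15 mm. Origin under its middle.
- brew_pod: Bystander, loose: white brew pod standing rim down, 51 mm in diameter, 43 mm high. Origin under its middle.
- salt_shaker: Bystander, loose: salt shaker standing up at the left or right side of the counter, 44 mm in diameter, 90 mm high. Origin under its middle.
- glasses_case: Bystander, loose: closed black glasses case, 56 (x) x 135 (y) x 34 mm. Origin under its middle.
Mind the look-alikes: they are no part of the job. There is more than one size of the timer; the job needs the smaller.

How it is judged:
By the outcome, as a careful person would: the job done as asked, in the order asked, and still so for the second after the job is handed in, while the arm keeps its last pose, push and grip.
It also fails if it takes over 64 s, if anything falls off the work surface, if the arm or the gripper's body presses on something with over 40 N, if the wrist force passes 120 N, or if a joint passes its speed limit or range.

## Working session

There is one attempt and no reset: what is moved stays moved. The work goes in short steps, Python scripts to look and compute and a tool call to move; the robot and the scene stay as the last step left them, time stands still between calls to the robot, and variables do not carry over. Pictures are saved under pics/ and viewed, at most 10 in all, crops included, and the job is handed in when it is done.

Besides the shell and the picture viewer there is one more tool, called after "Request:" as name(argument=value, ...) on one line, values as JSON. move_arm: Moves the arm, as the interface text tells. Its arguments: {"type":"object","properties":{"series":{"type":"array"},"squeeze":{"type":"number"}},"required":["series"]}

```bash
mkdir -p pics; cat > h.py <<'E'
import numpy as np, cv2
from workcell import bot
from scipy.spatial.transform import Rotation as Ro
def K(p): 
    f=240/np.tan(np.radians(p["fovy"])/2); return f,p["cx"],p["cy"]
def cloud(cam,depth,st=None):
    p=bot.camera_params(cam); f,cx,cy=K(p)
    v,u=np.mgrid[:480,:640]; z=depth
    P=np.stack([(u-cx)/f*z,(v-cy)/f*z,z],-1)
    if cam=="wrist":
        T=np.array(p["tool_from_camera"]); P=P@T[:3,:3].T+T[:3,3]
        R=Ro.from_euler('xyz',st["tool_rot"]).as_matrix(); P=P@R.T+np.array(st["position"])
    else: P=(P-np.array(p["t"]))@np.array(p["R"])
    P[depth<=0]=np.nan
    return P
def save(n,img): cv2.imwrite("pics/"+n,img[:,:,::-1])
E
python3 - <<'E'
from h import *
s=bot.observe(); print(s)
for c in ["top","side"]:
    im,d=bot.grab_frame(c); P=cloud(c,d); save(c+".png",im); np.save(c+".npy",P)
    for t in ["timer","loupe","gauge","creamer","salt_shaker","glasses_case","brew_pod","matchbox"]:
        for r in bot.trace(c,t):
            if r["conf"]<.3: continue
            Q=P[r["mask"]]; Q=Q[~np.isnan(Q[:,0])]
            print(c,t,round(r["conf"],2),np.round(r["bbox"]),np.round(np.median(Q,0),3) if len(Q) else None, np.round(np.percentile(Q,[2,98],axis=0),3).tolist() if len(Q) else None)
E
```

```text
{'clock': 0.0, 'qpos': array([-1.23120497,  0.52200681, -0.03633176,  1.59996013,  0.02120633,
        1.02110512, -0.11277659]), 'qd': array([ 0.00018726,  0.00099484,  0.00090292, -0.00079096, -0.00134323,
        0.00142265,  0.00090593]), 'joint_efforts': array([ 9.47371154e-04, -9.27105546e+01,  1.98056057e+00, -3.69915068e+01,
        1.78588094e-02,  8.34755745e-03,  2.63711075e-05]), 'position': array([0.24891702, 0.57294935, 0.23074732]), 'tool_rot': array([-3.14050140e+00,  8.03826877e-05,  2.73182100e+00]), 'force': array([-0.8698959 , -0.27557564,  1.52665949]), 'moment': array([-0.02675835, -0.00181081, -0.02355871]), 'finger_force': 0.0, 'grip_width': 0.08602383904911164}
top timer 0.97 [216. 269. 240. 291.] [0.418 0.203 0.028] [[0.397, 0.18, -0.003], [0.457, 0.231, 0.04]]
top timer 0.66 [194. 227. 228. 257.] [0.518 0.262 0.036] [[0.492, 0.232, -0.001], [0.556, 0.299, 0.052]]
top loupe 0.82 [365. 248. 393. 316.] [ 0.513 -0.153  0.011] [[0.386, -0.189, 0.002], [0.555, -0.131, 0.021]]
top gauge 0.76 [264. 155. 296. 215.] [0.654 0.105 0.053] [[0.632, 0.075, 0.004], [0.732,
[... 1168 characters left out ...]
, -0.128, 0.001], [0.683, 0.39, 0.268]]
side creamer 0.54 [333. 268. 346. 280.] [0.472 0.017 0.026] [[0.454, -0.007, 0.006], [0.488, 0.03, 0.03]]
side salt_shaker 0.69 [311. 177. 327. 206.] [ 0.517 -0.376  0.045] [[0.5, -0.437, -0.001], [0.539, -0.367, 0.089]]
side glasses_case 0.78 [360. 370. 400. 433.] [0.433 0.413 0.034] [[0.403, 0.34, 0.01], [0.463, 0.464, 0.037]]
side glasses_case 0.68 [306. 266. 313. 285.] [0.556 0.001 0.015] [[0.537, -0.054, -0.001], [0.574, 0.02, 0.019]]
side brew_pod 0.54 [364. 256. 386. 280.] [0.384 0.012 0.029] [[0.363, -0.014, 0.002], [0.403, 0.022, 0.046]]
side matchbox 0.53 [306. 262. 313. 281.] [0.555 0.001 0.016] [[0.539, -0.029, 0.002], [0.569, 0.02, 0.019]]
```

View pics/top.png

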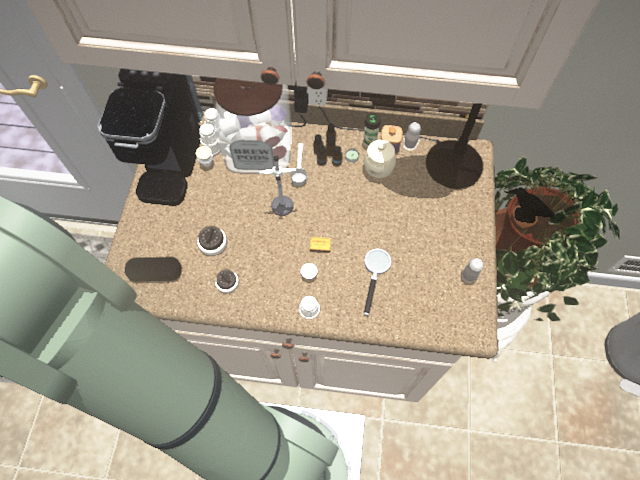

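View pics/side.png

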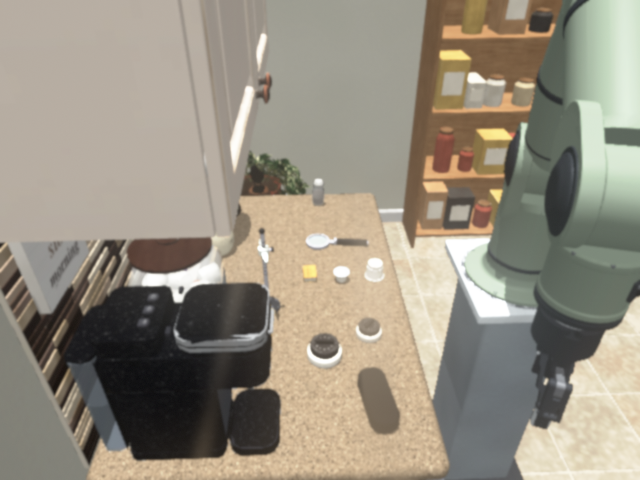

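```bash
cat >> h.py <<'E'
def go(x,y,z,yaw):
    s=bot.observe(); R=Ro.from_euler('xyz',s["tool_rot"])
    G=Ro.from_euler('xyz',[np.pi,0,yaw])
    print("shift cm",np.round(100*R.inv().apply(np.array([x,y,z])-s["position"]),2),"turn",np.round((R.inv()*G).as_rotvec(),3))
E
python3 - <<'E'
from h import *
go(.40,.20,.25,2.02)
p=bot.camera_params("wrist"); print(p)
# crossbar from both cams
for c in ["top","side"]:
    P=np.load(c+".npy"); Q=P.reshape(-1,3); m=(abs(Q[:,0]-.655)<.06)&(abs(Q[:,1]-.108)<.07)&(Q[:,2]>.03)&(Q[:,2]<.26)
    print(c,m.sum()); 
    for q in sorted(Q[m].tolist(),key=lambda a:-a[2])[::8]: print(np.round(q,3))
E
```

```text
shift cm [-28.72 -28.22  -1.87] turn [-0.     0.     0.712]
{'fovy': 61.2260052891651, 'cx': 315.6282505809603, 'cy': 241.94884022645996, 'tool_from_camera': array([[ 9.96724945e-04, -9.56352315e-01, -2.92214401e-01,
         7.39416845e-02],
       [ 9.99999467e-01,  1.03228949e-03,  3.24828859e-05,
         3.88819952e-04],
       [ 2.70584773e-04, -2.92214278e-01,  9.56352834e-01,
        -1.41647030e-01],
       [ 0.00000000e+00,  0.00000000e+00,  0.00000000e+00,
         1.00000000e+00]])}
top 363
[0.654 0.103 0.231]
[0.654 0.112 0.229]
[0.652 0.11  0.228]
[0.657 0.101 0.226]
[0.656 0.104 0.215]
[0.652 0.107 0.207]
[0.655 0.103 0.197]
[0.654 0.108 0.193]
[0.653 0.106 0.186]
[0.648 0.103 0.182]
[0.657 0.1   0.181]
[0.664 0.098 0.179]
[0.653 0.097 0.179]
[0.639 0.102 0.178]
[0.654 0.124 0.177]
[0.648 0.125 0.176]
[0.637 0.106 0.176]
[0.656 0.09  0.175]
[0.647 0.14  0.175]
[0.644 0.103 0.175]
[0.635 0.104 0.174]
[0.658 0.129 0.174]
[0.667 0.085 0.173]
[0.651 0.099 0.173]
[0.636 0.102 0.173]
[0.667 0.09  0.172]
[0.654 0.124 0.172]
[0.663 0.077 0.171]
[0.666 0.08  0.171]
[0.653 0.097
[... 556 characters left out ...]

[0.66  0.111 0.184]
[0.66  0.115 0.181]
[0.665 0.114 0.18 ]
[0.67  0.105 0.18 ]
[0.66  0.116 0.18 ]
[0.67  0.107 0.178]
[0.66  0.121 0.177]
[0.653 0.135 0.176]
[0.653 0.13  0.175]
[0.651 0.126 0.175]
[0.652 0.147 0.175]
[0.67  0.112 0.174]
[0.669 0.084 0.174]
[0.667 0.115 0.173]
[0.65  0.149 0.173]
[0.66  0.122 0.172]
[0.641 0.11  0.172]
[0.65  0.112 0.171]
[0.668 0.114 0.17 ]
[0.65  0.116 0.168]
[0.664 0.117 0.163]
[0.66  0.115 0.145]
[0.657 0.112 0.137]
[0.659 0.113 0.132]
[0.655 0.111 0.127]
[0.655 0.112 0.12 ]
[0.656 0.111 0.115]
[0.663 0.111 0.11 ]
[0.657 0.112 0.104]
[0.655 0.11  0.1  ]
[0.655 0.108 0.095]
[0.655 0.109 0.09 ]
[0.663 0.111 0.083]
[0.661 0.115 0.077]
[0.656 0.112 0.071]
```

Request:
move_arm(series=[[[-28.7, -28.2, -1.9], [0, 0, 0.712], 100], [[-28.7, -28.2, -1.9], [0, 0, 0.712], 100], [[-28.7, -28.2, -1.9], [0, 0, 0.712], 100], [[-28.7, -28.2, -1.9], [0, 0, 0.712], 100], [[-28.7, -28.2, -1.9], [0, 0, 0.712], 100], [[-28.7, -28.2, -1.9], [0, 0, 0.712], 100], [[-28.7, -28.2, -1.9], [0, 0, 0.712], 100], [[-28.7, -28.2, -1.9], [0, 0, 0.712], 100], [[-28.7, -28.2, -1.9], [0, 0, 0.712], 100], [[-28.7, -28.2, -1.9], [0, 0, 0.712], 100], [[-28.7, -28.2, -1.9], [0, 0, 0.712], 100], [[-28.7, -28.2, -1.9], [0, 0, 0.712], 100], [[-28.7, -28.2, -1.9], [0, 0, 0.712], 100], [[-28.7, -28.2, -1.9], [0, 0, 0.712], 100], [[-28.7, -28.2, -1.9], [0, 0, 0.712], 100], [[-28.7, -28.2, -1.9], [0, 0, 0.712], 100]])

```text
clock: 2.23
position: [0.3996, 0.2009, 0.2502]
tool_rot: [-3.141, -0.0, 2.021]
force: [-0.1, -0.7, 0.5]
grip_width: 0.0852
finger_force: 0.0
```

```bash
python3 - <<'E'
from h import *
s=bot.observe(); print(s["clock"],s["position"],s["tool_rot"],s["qpos"],s["force"],s["moment"])
im,d=bot.grab_frame("wrist"); save("w1.png",im); P=cloud("wrist",d,s)
for r in bot.trace("wrist","timer"):
    Q=P[r["mask"]]; Q=Q[~np.isnan(Q[:,0])]
    print(round(r["conf"],2),np.round(r["bbox"]))
    D=Q[(Q[:,2]>.024)]; print(len(D),np.percentile(D,[1,99],axis=0).round(4))
    c,rad=cv2.minEnclosingCircle((D[:,:2]*1000).astype(np.float32)); print("dial",c,rad)
    F=Q[(Q[:,2]>.010)]; print("all",cv2.minEnclosingCircle((F[:,:2]*1000).astype(np.float32)))
    B=Q[Q[:,2]>.0365]
    if len(B)>5: print("bar",len(B),cv2.minAreaRect((B[:,:2]*1000).astype(np.float32)))
E
```

```text
2.2333 [0.39959926 0.20092402 0.25019118] [-3.14137984e+00 -1.09699489e-05  2.02111723e+00] [-0.81318053  0.21719758  0.2530707   2.03234985 -0.06897206  0.90012746
 -0.07257254] [-0.06981476 -0.72913778  0.52432263] [-0.01639689  0.04524219  0.01847601]
0.85 [313. 172. 372. 234.]
2164 [[0.4011 0.1883 0.0247]
 [0.4459 0.2334 0.0392]]
dial (423.9307556152344, 210.1522979736328) 24.76850700378418
all ((423.9853210449219, 210.2141876220703), 28.633544921875)
bar 221 ((424.0672302246094, 210.13766479492188), (29.808507919311523, 6.1453070640563965), 49.53841018676758)
0.6 [428. 152. 514. 231.]
4145 [[0.4968 0.2405 0.0269]
 [0.5553 0.2993 0.0507]]
dial (527.7472534179688, 269.7298583984375) 32.758056640625
all ((527.2733764648438, 270.08929443359375), 37.02107238769531)
bar 3600 ((527.3382568359375, 270.1998291015625), (60.6411018371582, 60.140159606933594), 73.70411682128906)
```

View pics/w1.png

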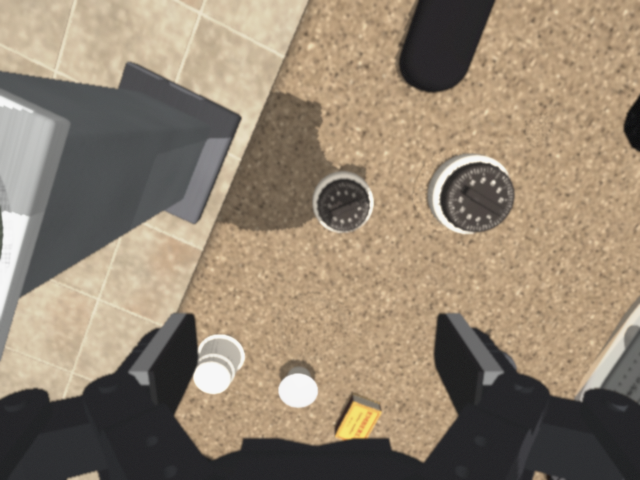

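```bash
python3 - <<'E'
from h import *
go(.424,.210,.016,2.02)
E
```

```text
shift cm [-0.21  2.6  23.42] turn [-0.     0.     0.001]
```

Request:
move_arm(series=[[[-0.2, 2.6, 10], [0, 0, 0], 100], [[-0.2, 2.6, 10], [0, 0, 0], 100], [[-0.2, 2.6, 10], [0, 0, 0], 100], [[-0.2, 2.6, 18], [0, 0, 0], 100], [[-0.2, 2.6, 18], [0, 0, 0], 100], [[-0.2, 2.6, 20], [0, 0, 0], 100], [[-0.2, 2.6, 22], [0, 0, 0], 100], [[-0.2, 2.6, 23.4], [0, 0, 0], 100], [[-0.2, 2.6, 23.4], [0, 0, 0], 100], [[-0.2, 2.6, 23.4], [0, 0, 0], 100], [[-0.2, 2.6, 23.4], [0, 0, 0], 100], [[-0.2, 2.6, 23.4], [0, 0, 0], 70], [[-0.2, 2.6, 23.4], [0, 0, 0], 50], [[-0.2, 2.6, 23.4], [0, 0, 0], 50], [[-0.2, 2.6, 23.4], [0, 0, 0], 50], [[-0.2, 2.6, 23.4], [0, 0, 0], 50], [[-0.2, 2.6, 23.4], [0, 0, 0], 50], [[-0.2, 2.6, 23.4], [0, 0, 0], 50]], squeeze=25)

```text
clock: 3.83
position: [0.4243, 0.2099, 0.0171]
tool_rot: [3.141, -0.0, 2.02]
force: [-4.4, -0.3, 17.4]
grip_width: 0.047
finger_force: 23.3
```

```bash
python3 - <<'E'
from h import *
s=bot.observe(); print(s)
E
```

```text
{'clock': 3.8333, 'qpos': array([-0.67716821,  0.66546613,  0.12263127,  2.13516986, -0.22165025,
        0.35191436,  0.07688997]), 'qd': array([-6.71296822e-04,  5.54545866e-04,  6.28827706e-04,  9.64616226e-04,
        1.27376726e-03, -6.06467422e-05, -1.51901615e-03]), 'joint_efforts': array([ 3.19379959e-01, -7.55308628e+01,  5.87868601e+00, -1.48817888e+01,
        4.74113971e-02, -1.34624686e+00,  1.23380488e-02]), 'position': array([0.42426797, 0.20987935, 0.0171166 ]), 'tool_rot': array([ 3.14099419e+00, -3.33806814e-04,  2.01978460e+00]), 'force': array([-4.44358675, -0.3401244 , 17.38691011]), 'moment': array([-0.32385474,  0.90388233,  0.01406858]), 'finger_force': 23.26101921775262, 'grip_width': 0.046973768016150066}
```

Request:
move_arm(series=[[[0, 0, -0.2], [0, 0, 0], 50], [[0, 0, -0.4], [0, 0, 0], 50], [[0, 0, -0.4], [0, 0, 0], 50], [[0, 0, -0.4], [0, 0, 0], 50], [[0, 0, -0.4], [0, 0, 0], 50]])

```text
clock: 4.25
position: [0.4242, 0.2098, 0.0207]
tool_rot: [3.141, -0.0, 2.02]
force: [-2.7, -1.5, 6.7]
grip_width: 0.046
finger_force: 25.6
```

```bash
python3 - <<'E'
from h import *
s=bot.observe(); print(s["position"],s["force"],s["moment"],s["grip_width"],s["finger_force"])
E
```

```text
[0.42420737 0.20976237 0.02071081] [-2.67100184 -1.53673738  6.73528464] [0.00944333 0.04495955 0.01593754] 0.04601985387711657 25.617726305499673
```

Request:
move_arm(series=[[[0, 0, 0], [0, 0, 0.1], 45], [[0, 0, 0], [0, 0, 0.2], 45], [[0, 0, 0], [0, 0, 0.3], 45], [[0, 0, 0], [0, 0, 0.4], 45], [[0, 0, 0], [0, 0, 0.5], 45], [[0, 0, 0], [0, 0, 0.55], 45], [[0, 0, 0], [0, 0, 0.55], 45], [[0, 0, 0], [0, 0, 0.55], 45]])

```text
clock: 4.92
position: [0.4242, 0.2096, 0.0207]
tool_rot: [3.141, 0.0, 1.469]
force: [-3.0, -2.5, 7.8]
grip_width: 0.0457
finger_force: 26.1
```

```bash
cat > q.py <<'E'
from h import *
s=bot.observe(); print(s["position"],s["tool_rot"],s["force"],s["moment"],s["grip_width"],s["finger_force"],s["qpos"][6])
E
python3 q.py; python3 - <<'E'
from h import *
s=bot.observe()
im,d=bot.grab_frame("wrist"); save("w2.png",im)
E
```

```text
[0.4241759  0.20958482 0.02068956] [3.14136745e+00 4.47321070e-06 1.46921558e+00] [-3.04762417 -2.48725196  7.79360075] [-0.61080517  0.00727454  0.00353557] 0.045709737080177004 26.067669906187803 -0.26748103208732393
```

View pics/w2.png

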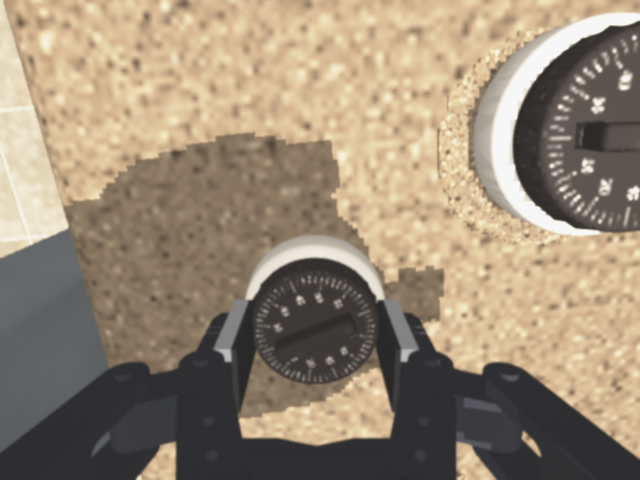

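Request:
move_arm(series=[[[0, 0, 0], [0, 0, 0.08], 45], [[0, 0, 0], [0, 0, 0.16], 45], [[0, 0, 0], [0, 0, 0.24], 45], [[0, 0, 0], [0, 0, 0.24], 45]])

```text
clock: 5.3
position: [0.4243, 0.2099, 0.0208]
tool_rot: [3.141, -0.001, 1.225]
force: [-2.6, -0.1, 13.7]
grip_width: 0.046
finger_force: 25.0
```

```bash
python3 q.py
```

```text
[0.42430257 0.20985874 0.02079854] [ 3.14131479e+00 -5.18816710e-04  1.22477458e+00] [-2.62907588 -0.08676247 13.65454809] [-0.38948723  0.15736413  0.25737063] 0.046019348338401794 24.96998912858544 -0.4222000358470494
```

Request:
move_arm(series=[[[0, 0, 0], [0, 0, 0.08], 45], [[0, 0, 0], [0, 0, 0.16], 45], [[0, 0, 0], [0, 0, 0.24], 45], [[0, 0, 0], [0, 0, 0.24], 45]])

```text
clock: 5.63
position: [0.4241, 0.2095, 0.0208]
tool_rot: [-3.142, -0.0, 0.985]
force: [-4.9, -2.5, 12.6]
grip_width: 0.0456
finger_force: 26.2
```

```bash
python3 q.py
```

```text
[0.42407427 0.20954192 0.02075603] [-3.14151896e+00 -4.02774234e-06  9.84558966e-01] [-4.85223214 -2.48986587 12.64190386] [-0.66979872  0.71722677  0.12089961] 0.04561482336203816 26.17482815432595 -0.5764742183932647
```

```bash
cat > bar.py <<'E'
from h import *
s=bot.observe()
im,d=bot.grab_frame("wrist"); P=cloud("wrist",d,s).reshape(-1,3)
m=(np.hypot(P[:,0]-.424,P[:,1]-.210)<.0185)&(P[:,2]>.0365)&(P[:,2]<.045)
B=P[m][:,:2]*1000
print(len(B),cv2.minAreaRect(B.astype(np.float32)),s["tool_rot"][2],s["moment"][2])
E
python3 bar.py
```

```text
1374 ((424.7537536621094, 210.02749633789062), (30.463878631591797, 6.68635368347168), 5.015758991241455) 0.9845589663830301 0.12089960607786512
```

Request:
move_arm(series=[[[0, 0, 0], [0, 0, 0.08], 45], [[0, 0, 0], [0, 0, 0.16], 45], [[0, 0, 0], [0, 0, 0.16], 45], [[0, 0, 0], [0, 0, 0.16], 45]])

```text
clock: 6.02
position: [0.4243, 0.21, 0.0207]
tool_rot: [-3.142, -0.001, 0.83]
force: [-0.8, -0.8, 8.2]
grip_width: 0.0458
finger_force: 25.4
```

```bash
python3 bar.py
```

```text
1362 ((424.95361328125, 210.1422576904297), (29.707849502563477, 6.915477752685547), 4.3922119140625) 0.8298291655672012 0.2543603211428123
```

Request:
move_arm(series=[[[0, 0, 0], [0, 0, 0], 100], [[0, 0, 0], [0, 0, 0], 100], [[0, 0, 0], [0, 0, 0], 100], [[0, 0, 0], [0, 0, 0], 100], [[0, 0, 0], [0, 0, 0], 100], [[0, 0, 0], [0, 0, 0], 100], [[0, 0, -4], [0, 0, 0], 100], [[0, 0, -8], [0, 0, 0], 100], [[0, 0, -12], [0, 0, 0], 100], [[0, 0, -16], [0, 0, 0], 100], [[0, 0, -20], [0, 0, 0], 100], [[0, 0, -22], [0, 0, 0], 100], [[0, 0, -22], [0, 0, 0], 100], [[0, 0, -22], [0, 0, 0], 100]])

```text
clock: 7.23
position: [0.4243, 0.2103, 0.241]
tool_rot: [-3.141, -0.002, 0.831]
force: [-0.2, 0.6, -0.1]
grip_width: 0.0854
finger_force: 0.0
```

```bash
python3 bar.py; python3 - <<'E'
from h import *
s=bot.observe(); print(s["position"],s["qpos"],s["clock"])
P=np.load("top.npy"); im=cv2.imread("pics/top.png")
bot.grab_frame("top")
r=bot.trace("top","loupe")[0]; Q=P[r["mask"]]; Q=Q[(Q[:,2]>.006)&(Q[:,2]<.024)]
print(cv2.minAreaRect((Q[:,:2]*1000).astype(np.float32)))
H=Q[Q[:,0]<.45]; L=Q[Q[:,0]>.485]; print(np.median(H,0),np.median(L,0))
# go to view pose over loupe
go(.45,-.16,.24,1.1)
E
```

```text
223 ((424.8966064453125, 210.1963348388672), (29.162717819213867, 5.925310134887695), 5.580666542053223) 0.8305338312617601 -0.00657912856434599
[0.42387278 0.20996564 0.24009975] [-1.20757994  0.35611027  0.80081782  2.00404203 -0.32329507  0.91002547
 -0.97680971] 7.2833
((472.62939453125, -143.64361572265625), (64.94593048095703, 176.8445587158203), 71.88398742675781)
[ 0.41373915 -0.14687769  0.01766493] [ 0.52454174 -0.16007552  0.00973551]
shift cm [-2.548e+01  2.688e+01 -2.000e-02] turn [-0.     0.002 -0.27 ]
```

```bash
python3 - <<'E'
from h import *
go(.44,-.152,.22,-.12)
E
```

```text
shift cm [-25.57  25.6    1.98] turn [0.001 0.002 0.95 ]
```

Request:
move_arm(series=[[[-25.6, 25.6, 2], [0, 0, 0.95], 100], [[-25.6, 25.6, 2], [0, 0, 0.95], 100], [[-25.6, 25.6, 2], [0, 0, 0.95], 100], [[-25.6, 25.6, 2], [0, 0, 0.95], 100], [[-25.6, 25.6, 2], [0, 0, 0.95], 100], [[-25.6, 25.6, 2], [0, 0, 0.95], 100], [[-25.6, 25.6, 2], [0, 0, 0.95], 100], [[-25.6, 25.6, 2], [0, 0, 0.95], 100], [[-25.6, 25.6, 2], [0, 0, 0.95], 100], [[-25.6, 25.6, 2], [0, 0, 0.95], 100], [[-25.6, 25.6, 2], [0, 0, 0.95], 100], [[-25.6, 25.6, 2], [0, 0, 0.95], 100], [[-25.6, 25.6, 2], [0, 0, 0.95], 100], [[-25.6, 25.6, 2], [0, 0, 0.95], 100], [[-25.6, 25.6, 2], [0, 0, 0.95], 100], [[-25.6, 25.6, 2], [0, 0, 0.95], 100]])

```text
clock: 8.72
position: [0.4404, -0.1512, 0.2203]
tool_rot: [-3.141, -0.0, -0.119]
force: [-0.5, -0.7, 0.2]
grip_width: 0.0855
finger_force: 0.0
```

```bash
python3 - <<'E'
from h import *
s=bot.observe(); print(s["clock"],s["position"],s["tool_rot"],s["qpos"])
im,d=bot.grab_frame("wrist"); save("w3.png",im); P=cloud("wrist",d,s); np.save("w3.npy",P)
for r in bot.trace("wrist","loupe"):
    print(round(r["conf"],2),r["bbox"])
    if r["conf"]<.5: continue
    Q=P[r["mask"]]; Q=Q[(Q[:,2]>.004)&(Q[:,2]<.026)]
    print(len(Q),np.percentile(Q,[1,99],axis=0).round(3))
    H=Q[(Q[:,2]>.0145)]; h=H[:,:2]; print("handle",cv2.minAreaRect((h*1000).astype(np.float32)),np.median(H[:,2]))
    vx,vy,x0,y0=cv2.fitLine(h.astype(np.float32),cv2.DIST_HUBER,0,.001,.001).ravel(); print("axis",np.arctan2(vy,vx),x0,y0)
    L=Q[(Q[:,2]<.0145)&(Q[:,0]>.48)]; print("rim",cv2.minEnclosingCircle((L[:,:2]*1000).astype(np.float32)),np.median(L[:,2]))
E
```

```text
8.7167 [ 0.44041496 -0.1512415   0.22030846] [-3.14142037e+00 -4.52954565e-05 -1.18830271e-01] [-0.5424924   0.45555188  1.00515653  2.0483803  -0.49454629  0.89934167
 -0.95300242]
0.84 [273.4, 58.9, 357.0, 270.8]
7418 [[ 0.388 -0.19   0.005]
 [ 0.558 -0.128  0.018]]
handle ((431.8004455566406, -147.17037963867188), (14.376408576965332, 97.75701141357422), 82.885986328125) 0.016573433456261236
axis -0.11604645 0.4353195 -0.14801158
rim ((520.164306640625, -157.0166015625), 40.78211975097656) 0.00778842890600423
0.52 [132.6, 254.9, 195.5, 319.6]
653 [[ 0.369 -0.025  0.004]
 [ 0.405  0.008  0.026]]
handle ((390.46539306640625, -12.380571365356445), (42.29375076293945, 20.909894943237305), 40.9815673828125) 0.020321380861849717
axis 0.75140035 0.39472616 -0.01667753
rim ((0.0, 0.0), 0.0) nan
  return _methods._mean(a, axis=axis, dtype=dtype,
  ret = ret.dtype.type(ret / rcount)
```

View pics/w3.png

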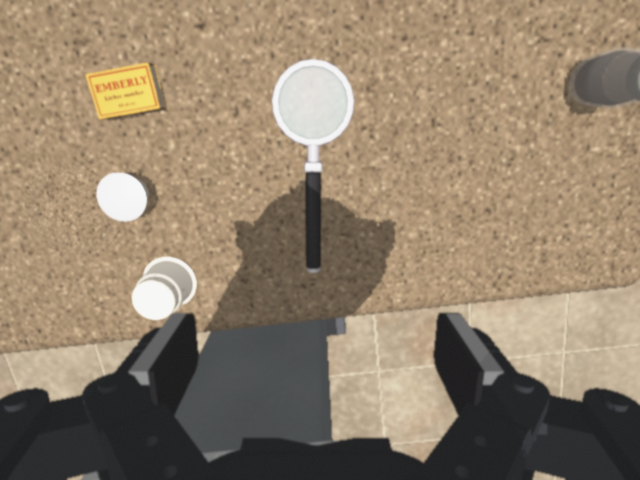

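```bash
python3 - <<'E'
from h import *
P=np.load("w3.npy"); bot.grab_frame("wrist"); r=bot.trace("wrist","loupe")[0]
Q=P[r["mask"]]; Q=Q[(Q[:,2]>.006)&(Q[:,2]<.026)]
a=-.116; u=np.array([np.cos(a),np.sin(a)]); v=np.array([-u[1],u[0]])
o=np.array([.4353,-.148]); s=(Q[:,:2]-o)@u; t=(Q[:,:2]-o)@v
print(s.min(),s.max(),t[s>.05].min(),t[s>.05].max())
L=(s>.06)
print(cv2.minEnclosingCircle((np.c_[s,t][L]*1000).astype(np.float32)))
E=(s.max()-.109+s.min()+.069)/2
print(E,"origin",o+u*E, o+u*(s.max()-.109), o+u*(s.min()+.069))
O=o+u*E
go(*O,.022,-.116)
E
```

```text
-0.05433138759266387 0.12574356151676402 -0.033380590490026556 0.033446683210855054
((92.2570571899414, 0.040450453758239746), 33.81476593017578)
0.01570608696205008 origin [ 0.45090053 -0.14981782] [ 0.45193104 -0.1499379 ] [ 0.44987003 -0.14969775]
shift cm [ 1.03 -0.32 19.83] turn [-0.    -0.    -0.004]
```

Request:
move_arm(series=[[[1.1, -0.3, 10], [0, 0, 0], 100], [[1.1, -0.3, 10], [0, 0, 0], 100], [[1.1, -0.3, 14], [0, 0, 0], 90], [[1.1, -0.3, 17], [0, 0, 0], 80], [[1.1, -0.3, 19], [0, 0, 0], 70], [[1.1, -0.3, 20.5], [0, 0, 0], 60], [[1.1, -0.3, 21.5], [0, 0, 0], 50], [[1.1, -0.3, 21.5], [0, 0, 0], 50], [[1.1, -0.3, 21.5], [0, 0, 0], 50], [[1.1, -0.3, 21.5], [0, 0, 0], 30], [[1.1, -0.3, 21.5], [0, 0, 0], 20], [[1.1, -0.3, 21.5], [0, 0, 0], 0], [[1.1, -0.3, 21.5], [0, 0, 0], 0], [[1.1, -0.3, 21.5], [0, 0, 0], 0], [[1.1, -0.3, 21.5], [0, 0, 0], 0], [[1.1, -0.3, 21.5], [0, 0, 0], 0]], squeeze=50)

```text
clock: 10.25
position: [0.452, -0.1502, 0.0062]
tool_rot: [-3.141, -0.001, -0.12]
force: [-1.8, 0.8, 11.8]
grip_width: 0.0128
finger_force: 49.0
```

```bash
python3 q.py
```

```text
[ 0.45202348 -0.15021951  0.00621291] [-3.14137542e+00 -1.38265849e-03 -1.19895803e-01] [-1.78259532  0.75378156 11.84896291] [0.21503449 0.39351927 0.01163331] 0.012784448612483757 48.961182832717896 -0.6159946722123855
```

Request:
move_arm(series=[[[0, 0, -1], [0, 0, 0], 0], [[0, 0, -2], [0, 0, 0], 0], [[0, 0, -4], [0, 0, 0], 0], [[0, 0, -6], [0, 0, 0], 0], [[0, 0, -9], [0, 0, 0], 0], [[0, 0, -12], [0, 0, 0], 0], [[0, 0, -15], [0, 0, 0], 0], [[0, 0, -18], [0, 0, 0], 0], [[0, 0, -20], [0, 0, 0], 0], [[0, 0, -21], [0, 0, 0], 0], [[0, 0, -21], [0, 0, 0], 0], [[0, 0, -21], [0, 0, 0], 0]])

```text
clock: 11.25
position: [0.4515, -0.1497, 0.2149]
tool_rot: [-3.141, -0.0, -0.119]
force: [-0.6, 1.1, -1.3]
grip_width: 0.0123
finger_force: 49.5
```

```bash
python3 q.py; cat > lens.py <<'E'
from h import *
s=bot.observe(); R=Ro.from_euler('xyz',s["tool_rot"])
im,d=bot.grab_frame("wrist"); P=cloud("wrist",d,s); r=bot.trace("wrist","loupe")[0]
print(r["conf"],r["bbox"])
m=r["mask"]&(P[...,2]>s["position"][2]-.03)
T=R.inv().apply(P[m]-s["position"]); T=T[~np.isnan(T[:,0])]
L=T[T[:,0]>.042]
c,rad=cv2.minEnclosingCircle((L[:,:2]*1000).astype(np.float32)); print("tool-frame lens",c,rad)
L=L[np.abs(np.hypot(L[:,0]*1000-c[0],L[:,1]*1000-c[1])-rad)<5]
A=np.c_[L[:,:2]-np.array(c)/1000,np.ones(len(L))]; k=np.linalg.lstsq(A,L[:,2],rcond=None)[0]; print("rim plane dz/dx,dz/dy,z(top surf, tool)",k,len(L))
H=T[(T[:,0]>.012)&(T[:,0]<.035)]; print(np.percentile(H,[5,50,95],axis=0) if len(H) else None)
print("lens world",R.apply([c[0]/1000,c[1]/1000,k[2]+.006])+s["position"])
E
python3 lens.py
python3 - <<'E'
from h import *
# target: lens centre over (.4243,.210), phi=pi/2 ; approx
go(.4243,.210-.075,.24,np.pi/2)
E
```

```text
[ 0.45153526 -0.14973102  0.2148728 ] [-3.14093566e+00 -2.75369189e-04 -1.19403231e-01] [-0.62165628  1.11345278 -1.33216191] [-0.01269707  0.00871498 -0.0638697 ] 0.012291258651038653 49.53331410884857 -0.9455083937095161
0.71 [213.8, 0.2, 423.0, 445.1]
tool-frame lens (75.5935287475586, -0.03494802862405777) 34.020103454589844
rim plane dz/dx,dz/dy,z(top surf, tool) [ 0.00094351 -0.00487886 -0.00433483] 8412
[[ 0.01331803 -0.00641448 -0.01119299]
 [ 0.02452187 -0.00031372 -0.00962702]
 [ 0.03314096  0.00604763 -0.001827  ]]
lens world [ 0.5265953  -0.15869997  0.21322847]
shift cm [ -6.07 -27.97  -2.57] turn [-1.000e-03  1.000e-03 -1.691e+00]
```

```bash
python3 - <<'E'
from h import *
for c in ["top","side"]:
    Q=np.load(c+".npy").reshape(-1,3); m=(Q[:,0]>.35)&(Q[:,2]>.26)&(abs(Q[:,1])<.5)&(Q[:,2]<.9)
    Q=Q[m]
    for lo in np.arange(.35,.9,.05):
        q=Q[(Q[:,0]>=lo)&(Q[:,0]<lo+.05)]
        if len(q): print(c,round(lo,2),len(q),np.percentile(q[:,2],[0,5,50]).round(2),np.percentile(q[:,1],[0,50,100]).round(2))
go(.53,.09,.25,np.pi/2)
E
```

```text
top 0.6 13494 [0.26 0.3  0.57] [-0.4  -0.01  0.5 ]
top 0.65 33927 [0.26 0.49 0.59] [-0.4  -0.02  0.5 ]
top 0.7 1053 [0.26 0.28 0.3 ] [0.06 0.42 0.5 ]
top 0.75 1263 [0.26 0.26 0.29] [0.07 0.4  0.49]
top 0.8 1027 [0.26 0.26 0.27] [-0.36  0.22  0.5 ]
side 0.6 1687 [0.26 0.27 0.3 ] [0.01 0.44 0.5 ]
side 0.65 11474 [0.26 0.3  0.58] [-0.39  0.41  0.5 ]
side 0.7 2216 [0.26 0.27 0.3 ] [0.37 0.46 0.5 ]
side 0.75 2501 [0.26 0.26 0.29] [0.18 0.45 0.5 ]
side 0.8 3071 [0.26 0.26 0.3 ] [0.19 0.44 0.5 ]
side 0.85 1885 [0.26 0.26 0.3 ] [0.18 0.44 0.5 ]
shift cm [  4.96 -24.77  -3.59] turn [-1.000e-03  1.000e-03 -1.691e+00]
```

Request:
move_arm(series=[[[0, -4, -3.6], [0, 0, -0.1], 0], [[0, -7, -3.6], [0, 0, -0.2], 0], [[1, -10, -3.6], [0, 0, -0.3], 0], [[1, -13, -3.6], [0, 0, -0.4], 0], [[2, -16, -3.6], [0, 0, -0.5], 0], [[2, -19, -3.6], [0, 0, -0.6], 0], [[3, -22, -3.6], [0, 0, -0.7], 0], [[3, -24.5, -3.6], [0, 0, -0.8], 0], [[3, -24.5, -3.6], [0, 0, -0.9], 0], [[3, -24.5, -3.6], [0, 0, -1.0], 0], [[3, -24.5, -3.6], [0, 0, -1.1], 0], [[3, -24.5, -3.6], [0, 0, -1.2], 0], [[3, -24.5, -3.6], [0, 0, -1.3], 0], [[3, -24.5, -3.6], [0, 0, -1.4], 0], [[3, -24.5, -3.6], [0, 0, -1.5], 0], [[3, -24.5, -3.6], [0, 0, -1.6], 0], [[3, -24.5, -3.6], [0, 0, -1.691], 0], [[3, -24.5, -3.6], [0, 0, -1.691], 0], [[3, -24.5, -3.6], [0, 0, -1.691], 0], [[3, -24.5, -3.6], [0, 0, -1.691], 0]])

```text
clock: 13.02
position: [0.5105, 0.0891, 0.2506]
tool_rot: [-3.141, 0.0, 1.567]
force: [-0.0, 0.1, -1.3]
grip_width: 0.0124
finger_force: 49.6
```

```bash
python3 q.py; python3 - <<'E'
from h import *
s=bot.observe(); print(s["clock"],s["qpos"])
im,d=bot.grab_frame("wrist"); save("w4.png",im); P=cloud("wrist",d,s); np.save("w4.npy",P)
Q=P.reshape(-1,3); near=(abs(Q[:,0]-.655)<.045)&(abs(Q[:,1]-.108)<.06)
C=Q[(abs(Q[:,2])<.012)&(Q[:,0]>.58)]; print("counter",len(C),np.median(C[:,2]) if len(C) else None)
T=Q[near&(Q[:,2]>.22)&(Q[:,2]<.24)]; print("post top",len(T),np.percentile(T,[5,50,95],axis=0) if len(T) else None)
B=Q[near&(Q[:,2]>.155)&(Q[:,2]<.195)]; print(len(B)); h,e=np.histogram(B[:,2],bins=np.arange(.155,.196,.001)); print(list(zip(e.round(3).tolist(),h.tolist())))
E
```

```text
[0.51049466 0.08912984 0.2506491 ] [-3.14056374e+00  3.62313876e-04  1.56717944e+00] [-0.02137046  0.09823534 -1.33814617] [-0.01631308 -0.02302477 -0.01108725] 0.012387315758032346 49.56901788711548 -0.042044878390038926
13.0167 [-0.72150806  0.37631218  0.57254945  1.87716809 -0.24543061  0.9592355
 -0.04204488]
counter 72435 -0.0014790124106676683
post top 119 [[0.65145696 0.10426324 0.22054484]
 [0.65228391 0.10829058 0.22249331]
 [0.65360981 0.11205151 0.22471557]]
4537
[(0.155, 0), (0.156, 0), (0.157, 0), (0.158, 0), (0.159, 0), (0.16, 1), (0.161, 9), (0.162, 18), (0.163, 27), (0.164, 29), (0.165, 36), (0.166, 47), (0.167, 98), (0.168, 141), (0.169, 176), (0.17, 175), (0.171, 463), (0.172, 1042), (0.173, 568), (0.174, 155), (0.175, 113), (0.176, 90), (0.177, 200), (0.178, 497), (0.179, 243), (0.18, 34), (0.181, 27), (0.182, 16), (0.183, 18), (0.184, 42), (0.185, 27), (0.186, 32), (0.187, 23), (0.188, 28), (0.189, 21), (0.19, 29), (0.191, 26), (0.192, 25), (0.193, 21), (0.194, 40), (0.195, 0)]
```

View pics/w4.png

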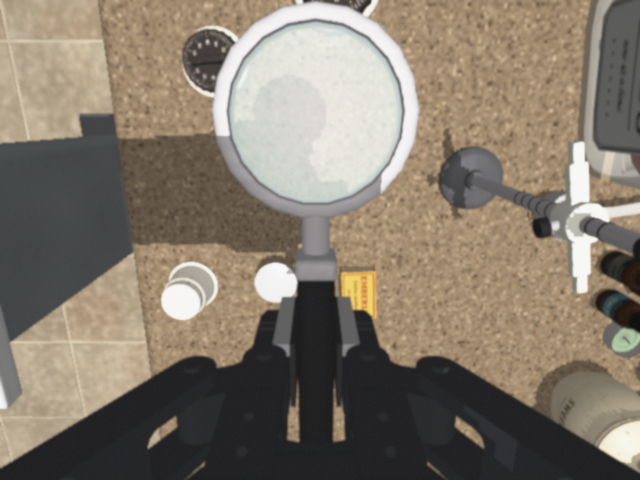

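```bash
python3 - <<'E'
from h import *
go(.4243,.1345,.1712,np.pi/2)
E
```

```text
shift cm [ 4.5  -8.63  7.97] turn [-0.001  0.    -0.003]
```

Request:
move_arm(series=[[[1.5, -3, 0], [0, 0, 0], 0], [[3, -6, 0], [0, 0, 0], 0], [[4.5, -8.6, 1], [0, 0, 0], 0], [[4.5, -8.6, 3], [0, 0, 0], 0], [[4.5, -8.6, 5], [0, 0, 0], 0], [[4.5, -8.6, 6.5], [0, 0, 0], 0], [[4.5, -8.6, 7.5], [0, 0, 0], 0], [[4.5, -8.6, 7.97], [0, 0, 0], 0], [[4.5, -8.6, 7.97], [0, 0, 0], 0], [[4.5, -8.6, 7.97], [0, 0, 0], 0], [[4.5, -8.6, 7.97], [0, 0, 0], 0], [[4.5, -8.6, 7.97], [0, 0, 0], 0]])

```text
clock: 14.07
position: [0.4251, 0.1344, 0.1722]
tool_rot: [3.141, -0.001, 1.57]
force: [0.6, 0.6, -0.6]
grip_width: 0.0126
finger_force: 49.6
```

```bash
python3 q.py; python3 lens.py; python3 - <<'E'
from h import *
go(.4243,.1345,.1712,np.pi/2)
im,d=bot.grab_frame("wrist"); save("w5.png",im)
for c in ["side","top"]:
    im,d=bot.grab_frame(c); P=cloud(c,d)
    for r in bot.trace(c,"loupe")[:1]:
        Q=P[r["mask"]]; Q=Q[(Q[:,2]>.14)&(Q[:,1]>.17)]; print(c,r["conf"],len(Q), np.median(Q,0) if len(Q) else None,np.percentile(Q,[2,98],axis=0) if len(Q) else None)
E
```

```text
[0.42508001 0.13443481 0.17220627] [ 3.14069170e+00 -6.05958302e-04  1.57041795e+00] [ 0.60402089  0.60969193 -0.61781457] [-0.02126521  0.03481398 -0.05341637] 0.012562368505252306 49.616103172302246 -0.1460653617349984
0.82 [211.8, 0.0, 420.7, 441.9]
tool-frame lens (74.927734375, 0.5914984941482544) 33.903282165527344
rim plane dz/dx,dz/dy,z(top surf, tool) [ 1.58483162e-03  6.66138424e-06 -4.34485777e-03] 8725
[[ 0.01339273 -0.00559478 -0.01123161]
 [ 0.02436484  0.0005727  -0.00953073]
 [ 0.03319615  0.00686216 -0.00159619]]
lens world [0.42570135 0.2093633  0.17059707]
shift cm [ 0.01 -0.06  0.08] turn [ 0.001 -0.001 -0.   ]
side 0.55 637 [0.42652077 0.21275432 0.17498459] [[0.39669548 0.17939343 0.16800819]
 [0.45754488 0.24308357 0.17936592]]
top 0.64 382 [0.42900371 0.19390443 0.17422464] [[0.39718999 0.17305137 0.16895702]
 [0.45424381 0.21717915 0.17959813]]
```

View pics/w5.png

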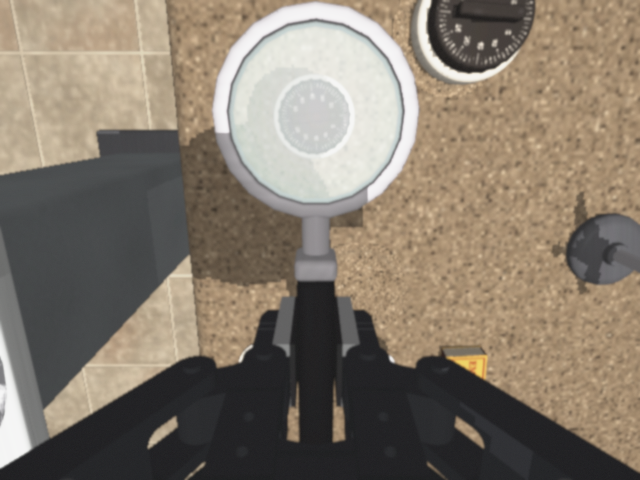

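Request:
move_arm(series=[[[0, -0.08, 0.08], [0, 0, 0], 0], [[0, -0.08, 0.08], [0, 0, 0], 0], [[0, -0.08, 0.08], [0, 0, 0], 0], [[0, -0.08, 0.08], [0, 0, 0], 0], [[0, -0.08, 0.08], [0, 0, 0], 0], [[0, -0.08, 0.08], [0, 0, 0], 0], [[0, -0.08, 0.08], [0, 0, 0], 0], [[0, -0.08, 0.08], [0, 0, 0], 0]])

```text
clock: 15.08
position: [0.4239, 0.1343, 0.1708]
tool_rot: [3.142, 0.0, 1.571]
force: [0.5, -0.9, -1.0]
grip_width: 0.0125
finger_force: 49.6
```

```bash
python3 q.py; python3 lens.py
```

```text
[0.42391677 0.13431163 0.17079061] [3.14158248e+00 3.07364707e-05 1.57068277e+00] [ 0.45040001 -0.93257087 -0.98777809] [ 0.01807914 -0.01391994  0.02670754] 0.012477269832861376 49.61622655391693 -0.14554689348999905
0.9 [212.3, 0.0, 422.5, 443.0]
tool-frame lens (74.94376373291016, 0.4998592734336853) 33.917015075683594
rim plane dz/dx,dz/dy,z(top surf, tool) [ 0.00059946  0.00276724 -0.00436931] 8602
[[ 0.01321103 -0.0055302  -0.01121607]
 [ 0.024327    0.00057345 -0.00958019]
 [ 0.03316367  0.00688972 -0.00164377]]
lens world [0.42442515 0.20925529 0.16915762]
```

```bash
python3 -c "
from h import *
print(bot.job_done())"
```

```text
the job is handed in; nothing more can be done
None
```

I turned the small timer's dial clockwise to its stop and handed the job in with the lens held level and still over it. By my measurements it is within about 1 mm of centre and of the crossbar height (about 171 mm); the verdict was not shown.

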